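# Refit the divider comb in the carver's caddy and put the carving tools back

## Robot

A 6-joint arm with a two-finger parallel gripper is mounted at the origin on the work surface. World frame = base frame: x ahead of the robot, y to its left, z up, the work surface at z = 0. Lengths are in m, angles in rad, forces in N, time in s.
With the tool pointing down it reaches from about 0.3 to 0.775 m from the base axis. Payload 14.6 kg.
Tool frame: the origin (TCP) lies at the centre of the arm's flange, where the gripper is bolted on; the fingertips stand 199 mm ahead of it and the grasp point (between the pads) lies ctrl.tcp_to_grasp ahead of it (ctrl.tcp_to_grasp is the distance from the TCP to the grasp point, in m); z points along the fingers, y is the line along which they close (so a half turn about z gives the same grasp; the last joint's range is limited). The gripper opens to 94 mm and grips with 3 to 60 N. Pads are 16 mm wide; open, the fingers measure 119 mm over their backs; the gripper's body (75 mm by 177 mm) begins 78 mm behind the grasp point.
Start: joints at [1.184, 0.3, 1.521, -0, 1.321, -0.067], TCP at [0.173, 0.522, 0.405] pointing down, gripper open.
Joint ranges: [-3.03, 3.03], [-0.79, 2.21], [0.23, 2.52], [-1.04, 4.18], [0, 3.07], [-2.55, 2.55]. Speed limits (rad/s): [2.22, 2.22, 2.57, 3.14, 3.14, 3.14].

## Interface

Orientations are given as [roll, pitch, yaw] about the fixed x, y, z axes, in that order (R = Rz(yaw) Ry(pitch) Rx(roll)).
In Python, from station import ctrl gives the robot as it stands. The module is installed in compiled form; this text tells all that it offers.
- The arm moves only by the shell command python3 -m jog 'ROWS' [OPENING] [FORCE]. ROWS is JSON, a list of rows, each a list of 6 numbers: the shift along the tool's x, y, z in cm, then the turn, a rotation vector about the tool's x, y, z in rad. In form: [[tx, ty, tz, ax, ay, az], ...]. A call has 1 to 8 rows; each row is the pose to reach, as a shift and turn from the pose commanded when the call began, along the tool's axes at that moment; what a row does not reach only later rows make up. A row lasts 1/10 s, in which the tool goes at most 50 mm and 8.59 degrees, less where a joint would pass 70% of its speed; a pose out of reach is approached as far as the arm can. A call with a gripper value outside its range is refused whole. OPENING is the opening in per cent of the stroke, from 0 (shut) to 100 (fully open), set as the call begins (- or left out, the last holds). The fingers move at their own pace and stop on an object; FORCE is the grip in N (left out, the last holds). Time passes only in rows, so rows that repeat a pose let the fingers close. It gives the time, the measured TCP pose, the force, the opening and the grip force at its end, in the units of the state.
- ctrl.get_obs(): the state, without advancing time (a new reading comes with each control period).
- ctrl.camera(name): name is "scene" or "top" or "wrist"; returns a dict with "img" (400x640x3 uint8, blue, green, red), "intrinsics" (3x3 intrinsics, pixels), "R" (3x3) and "t" (3): a world point X has camera coordinates R X + t. Camera axes: x right, y down, z forward; pixel columns grow to the right and rows downward; lengths in m; the calibration is good to about 2 mm. A picture is of the moment at which its call begins. There is no depth.
- ctrl.hand_in(): hands the job in; it is judged then, once.
The state is a dict: "time_s": time; "qpos": joint angles; "joint_vel": joint speeds; "tau": joint torques, N m; "ee_pos": TCP position; "eef_rot": TCP orientation; "force": force on the tool from outside, world axes, zero at the start; "moment": the same for the moment, N m; "grip_width": finger opening in m; "grip_force": force on a finger pad.
Only numpy, scipy, OpenCV 4.12 (cv2) and the standard library are available. Lean on these libraries where they do the work, as an engineer would, in place of code of your own. Each camera call takes 0.05 s, during which the arm holds its last target. There are 200 camera calls.

## Task

Fit the loose divider comb back into the tool caddy, every tooth down in its own groove and the spine fully home on the long wall away from the end ears, while the carving tools are still in the bench block. Then pull every carving tool out of the block and stand it, handle down as it is now, in a compartment of its own in the caddy, down on the floor of the caddy. Set the tools down without dropping them, and leave the jar, the scrubbing brush and the bottle where they are.

Things in the scene. Friction and masses are not known exactly. Their poses are not given: they have to be found in the camera images.
- caddy: Plywood tool caddy, fixed: open trough 64 (x) by 238 (y) mm outside, rim 70 mm above its origin, floor 6 mm thick. Inner face of each long wall has five upright grooves 9 mm wide at y = -76, -38, 0, +38, +76 mm (52 mm across from groove bottom to groove bottom, 38 mm between the walls elsewhere). Origin: centre of the underside; z up.
- caddy_spine_seat (a point): Where the middle of the underside of the comb's spine rests when fully home: top of the caddy's +x long wall, 21 mm along x and 70 mm above the caddy's origin. The comb fits only with its spine on this +x side: on the -x side (x = -26 to -6 mm) an ear on each end wall rises to 104 mm.
- caddy_rooms (a point): Centre of the caddy's floor top (6 mm above its origin). With the comb fitted there are six compartments, centres at y = -95, -57, -19, +19, +57, +95 mm, each 32 mm along y; seen from above each is open from x = -19 mm to the comb's spine at x = +14 mm, so its middle lies at x = -2.5 mm.
- comb: Loose dark wooden divider comb, about 140 g, standing on its teeth: five flat plates at y = -76, -38, 0, +38, +76 mm, each 48 mm along x (-24 to +24), 6 mm thick and 64 mm long (lowest 8 mm thinned to 3.5 mm). Fully home the teeth stand on the caddy floor: its origin is 6 mm above the caddy's origin, at the same x and y, axes parallel. Origin: centre of the teeth's underside; z up.
- comb_grip (a point): Middle of the comb's spine, the part to grip, at x = +21, y = 0, z = 82 mm from the comb's origin. The spine is a straight bar above the teeth, 232 mm along y, 14 mm thick (x = +14 to +28 mm), z = 64 to 100 mm; the tops of the teeth are at z = 64 mm.
- block: Wooden bench block, fixed, 60 (x) by 268 (y) by 58 (z) mm, with a row of six square bores 28 mm wide and 50 mm deep at y = -105, -63, -21, +21, +63, +105 mm; four to six of them hold a carving tool, its foot 8 mm above the block's origin. Origin: centre of the underside; z up.
- tool1: Carving tool standing blade end up: turned wooden handle (round, 26 mm across, 100 mm tall, foot 23 mm across), brass ferrule at its top, above it a round steel shank 12 mm across and 55 mm long (total height 155 mm); about 90 g. Origin: centre of the handle's foot; z runs up along the tool. May be absent.
- tool2: Carving tool standing blade end up: turned wooden handle (round, 26 mm across, 100 mm tall, foot 23 mm across), brass ferrule at its top, above it a round steel shank 12 mm across and 55 mm long (total height 155 mm); about 90 g. Origin: centre of the handle's foot; z runs up along the tool. May be absent.
- tool3: Carving tool standing blade end up: turned wooden handle (round, 26 mm across, 100 mm tall, foot 23 mm across), brass ferrule at its top, above it a round steel shank 12 mm across and 55 mm long (total height 155 mm); about 90 g. Origin: centre of the handle's foot; z runs up along the tool. May be absent.
- tool4: Carving tool standing blade end up: turned wooden handle (round, 26 mm across, 100 mm tall, foot 23 mm across), brass ferrule at its top, above it a round steel shank 12 mm across and 55 mm long (total height 155 mm); about 90 g. Origin: centre of the handle's foot; z runs up along the tool. May be absent.
- tool5: Carving tool standing blade end up: turned wooden handle (round, 26 mm across, 100 mm tall, foot 23 mm across), brass ferrule at its top, above it a round steel shank 12 mm across and 55 mm long (total height 155 mm); about 90 g. Origin: centre of the handle's foot; z runs up along the tool. May be absent.
- tool6: Carving tool standing blade end up: turned wooden handle (round, 26 mm across, 100 mm tall, foot 23 mm across), brass ferrule at its top, above it a round steel shank 12 mm across and 55 mm long (total height 155 mm); about 90 g. Origin: centre of the handle's foot; z runs up along the tool. May be absent.
- jar: Bystander: white plastic jar, 70 mm across, 100 mm tall. Origin: centre of the underside.
- scrub: Bystander: wooden scrubbing brush, 55 by 130 mm, 52 mm tall. Origin: centre of the underside.
- bottle: Bystander: brown glass bottle, 56 mm across, 140 mm tall. Origin: centre of the underside.

How it is judged:
On the way:
1. the comb is fully home in the caddy while every tool still stands in the block (z of comb in the frame of caddy below 0.01 m and x of comb in the frame of caddy between -0.006 and 0.006 m and y of comb in the frame of caddy between -0.005 and 0.005 m and angle between comb's own z axis and vertical below 0.05 rad and z of each of tool1, tool2, tool3, tool4, tool5, tool6 in the frame of block below 0.035 m and horizontal distance between each of tool1, tool2, tool3, tool4, tool5, tool6 and block below 0.12 m), for 0.3 s.
At the end, for the whole second after the job is handed in: The comb is fully home in the caddy (origin within 4 mm of its home height, 6 mm along x and 5 mm along y, tilt under 0.05 rad), and every tool that is present stands at rest inside the caddy's compartments, its foot within 8 mm of the caddy's floor and leaning less than 0.3 rad (z of comb in the frame of caddy below 0.01 m and x of comb in the frame of caddy between -0.006 and 0.006 m and y of comb in the frame of caddy between -0.005 and 0.005 m and angle between comb's own z axis and vertical below 0.05 rad and z of each of tool1, tool2, tool3, tool4, tool5, tool6 in the frame of caddy below 0.014 m and angle between each of tool1, tool2, tool3, tool4, tool5, tool6's own z axis and vertical below 0.3 rad and linear speed of each of tool1, tool2, tool3, tool4, tool5, tool6 below 0.03 m/s and x of tool1 in the frame of caddy between -0.022 and 0.022 m and y of tool1 in the frame of caddy between -0.112 and 0.112 m and x of tool2 in the frame of caddy between -0.022 and 0.022 m and y of tool2 in the frame of caddy between -0.112 and 0.112 m and x of tool3 in the frame of caddy between -0.022 and 0.022 m and y of tool3 in the frame of caddy between -0.112 and 0.112 m and x of tool4 in the frame of caddy between -0.022 and 0.022 m and y of tool4 in the frame of caddy between -0.112 and 0.112 m and x of tool5 in the frame of caddy between -0.022 and 0.022 m and y of tool5 in the frame of caddy between -0.112 and 0.112 m and x of tool6 in the frame of caddy between -0.022 and 0.022 m and y of tool6 in the frame of caddy between -0.112 and 0.112 m); the robot touches nothing.
It fails at once if the jar is disturbed (moved over 30 mm or tipped) (distance of jar from where it was at the start of the episode above 0.03 m or angle between jar's own z axis and vertical above 0.4 rad).
It fails at once if the scrub is disturbed (moved over 30 mm or tipped) (distance of scrub from where it was at the start of the episode above 0.03 m or angle between scrub's own z axis and vertical above 0.4 rad).
It fails at once if the bottle is disturbed (moved over 30 mm or tipped) (distance of bottle from where it was at the start of the episode above 0.03 m or angle between bottle's own z axis and vertical above 0.4 rad).
It fails at once if a carving tool is dropped (falls free faster than 0.8 m/s) ((linear speed of tool1 above 0.8 m/s and contact force between the fingers and tool1 below 0.05 N) or (linear speed of tool2 above 0.8 m/s and contact force between the fingers and tool2 below 0.05 N) or (linear speed of tool3 above 0.8 m/s and contact force between the fingers and tool3 below 0.05 N) or (linear speed of tool4 above 0.8 m/s and contact force between the fingers and tool4 below 0.05 N) or (linear speed of tool5 above 0.8 m/s and contact force between the fingers and tool5 below 0.05 N) or (linear speed of tool6 above 0.8 m/s and contact force between the fingers and tool6 below 0.05 N)).
Of tool1, tool2, tool3, tool4, tool5, tool6 only 4 to 6 are there at a start; the rules pass over those that are not, and their reading is None.
At some moment in a run one of comb may be knocked a few centimetres aside while the robot is not near it.
It also fails if it takes over 210 s, if anything falls off the work surface, if the arm or the gripper's body presses on something with over 40 N, if the wrist force passes 120 N, or if a joint passes its speed limit or range.

## Working session

There is one attempt and no reset: what is moved stays moved. The work goes in short steps, Python scripts to look and compute and a shell command to move; the robot and the scene stay as the last step left them, time stands still between calls to the robot, and variables do not carry over. Pictures are saved under pics/ and viewed, at most 14 in all, crops included, and the job is handed in when it is done.

```bash
mkdir -p pics; cat > h.py <<'E'
import numpy as np, cv2
from station import ctrl
from scipy.spatial.transform import Rotation as Ro
def snap(n,f=None):
    c=ctrl.camera(n)
    if f: cv2.imwrite('pics/'+f,c['img'])
    return c
def ray(c,uv,z):
    K=np.array(c['intrinsics']);R=np.array(c['R']);t=np.array(c['t'])
    d=R.T@np.linalg.solve(K,[uv[0],uv[1],1]);o=-R.T@t
    return o+d*(z-o[2])/d[2]
def proj(c,X):
    p=np.array(c['intrinsics'])@(np.array(c['R'])@np.array(X)+np.array(c['t']));return p[:2]/p[2]
E
python3 - <<'E'
from h import *
o=ctrl.get_obs();print(o);print(ctrl.tcp_to_grasp)
for n in('top','scene'):
    c=snap(n,n+'0.png');print(n,np.array(c['intrinsics']).tolist(),np.array(c['R']).round(3).tolist(),np.array(c['t']).round(3).tolist())
E
```

```text
{'time_s': 0.0, 'qpos': array([ 1.18440436e+00,  3.00461572e-01,  1.52158871e+00, -2.07043878e-05,
        1.32068260e+00, -6.65805329e-02]), 'joint_vel': array([-0.0013279 , -0.00103606, -0.00023163,  0.0002638 , -0.00093865,
       -0.0012421 ]), 'tau': array([ 1.37691859e-03, -5.31815851e+01, -3.52737737e+01,  7.08990684e-02,
        2.44575430e-02, -1.11275856e-04]), 'ee_pos': array([0.17289393, 0.5220816 , 0.4040882 ]), 'eef_rot': array([-3.14045361e+00, -5.58512872e-05,  2.82178632e+00]), 'force': array([ 0.00870338,  0.20069907, -0.57683592]), 'moment': array([-0.04336898, -0.0589628 , -0.01576524]), 'grip_force': 0.0, 'grip_width': 0.09398558784543376}
0.1804
top [[490.792315766884, 0.0, 315.4840817856639], [0.0, 490.792315766884, 200.9457475404366], [0.0, 0.0, 1.0]] [[0.006, -1.0, 0.005], [-0.998, -0.006, -0.066], [0.066, -0.005, -0.998]] [-0.017, 0.577, 1.597]
scene [[478.9440732209952, 0.0, 318.86251844087116], [0.0, 478.9440732209952, 199.60393195494544], [0.0, 0.0, 1.0]] [[-0.873, 0.487, 0.02], [0.278, 0.532, -0.8], [-0.4, -0.693, -0.6]] [0.495, -0.081, 1.659]
```

View pics/top0.png

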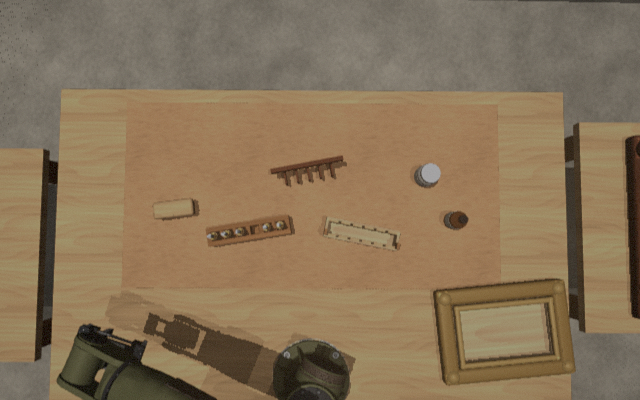

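View pics/scene0.png

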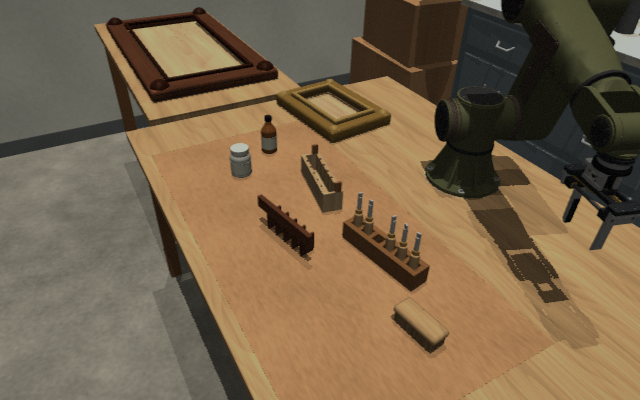

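The top view shows the comb at about (308,168) with its spine on the far side, the caddy at (362,232) with its ears on the near side, and the block at (249,231) holding 5 tools. I'll enlarge that area.

```bash
python3 - <<'E'
from h import *
c=snap('top');im=c['img'][140:260,195:410]
cv2.imwrite('pics/t1.png',cv2.resize(im,None,fx=3.7,fy=3.7,interpolation=cv2.INTER_CUBIC))
E
```

```text
(no output)
```

View pics/t1.png

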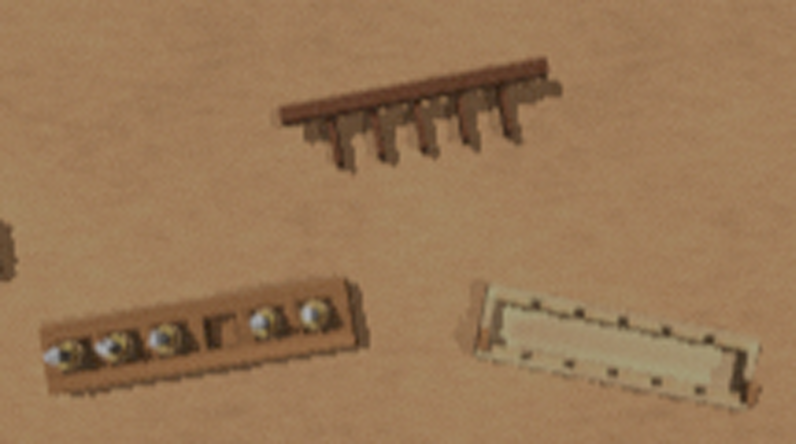

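```bash
python3 - <<'E'
from h import *
c=snap('top')
f=lambda u,v,z: ray(c,(195+(u+.5)/3.7-.5,140+(v+.5)/3.7-.5),z)
a=f(282,111,.1);b=f(547,66,.1)
def pr(n,a,b):
    m=(a+b)/2;d=a-b;print(n,m.round(4),'yaw',np.arctan2(-d[0],d[1]).round(3),'len',np.linalg.norm(d).round(3))
pr('spine',a,b)
g=[f(535,303,.07),f(709,339,.07)];h=[f(527,355,.07),f(700,390,.07)]
pr('far wall',*g);pr('near',*h);print('caddy ctr',(sum(g)+sum(h)).round(4)/4)
pr('block edge far',f(42,323,.058),f(349,279,.058)); pr('near',f(52,393,.058),f(362,347,.058))
E
```

```text
spine [0.6894 0.0154 0.1   ] yaw 0.176 len 0.228
far wall [ 0.4936 -0.1637  0.07  ] yaw -0.198 len 0.153
near [ 0.4495 -0.1564  0.07  ] yaw -0.193 len 0.151
caddy ctr [ 0.47155 -0.16005  0.07   ]
block edge far [0.5089 0.2041 0.058 ] yaw 0.149 len 0.268
near [0.4494 0.1933 0.058 ] yaw 0.153 len 0.27
```

```bash
cat >> h.py <<'E'
def go(x,y,z,ang,grasp=True):
    """print tool-frame shift (cm) & turn to bring grasp point/TCP to xyz, tool vertical, tool y at world angle ang"""
    o=ctrl.get_obs();R=Ro.from_euler('xyz',o['eef_rot'])
    T=Ro.from_euler('xyz',[np.pi,0,ang+np.pi/2])
    p=np.array([x,y,z+(ctrl.tcp_to_grasp if grasp else 0)])
    d=R.inv().apply(p-o['ee_pos'])*100; r=(R.inv()*T).as_rotvec()
    print('d',d.round(2),'r',r.round(3),'t',round(o['time_s'],2))
E
python3 - <<'E'
from h import *
go(.4715,-.160,.26,-.195)
E
```

```text
d [-49.79 -55.37  -3.57] r [-1.000e-03  0.000e+00  1.446e+00] t 0.2
```

```bash
python3 -m jog '[[-49.8,-55.4,-3.6,0,0,1.446],[-49.8,-55.4,-3.6,0,0,1.446],[-49.8,-55.4,-3.6,0,0,1.446],[-49.8,-55.4,-3.6,0,0,1.446],[-49.8,-55.4,-3.6,0,0,1.446],[-49.8,-55.4,-3.6,0,0,1.446],[-49.8,-55.4,-3.6,0,0,1.446],[-49.8,-55.4,-3.6,0,0,1.446]]' 100; python3 - <<'E'
from h import *
go(.4715,-.160,.26,-.195)
E
```

```text
time_s: 1.0
ee_pos: [0.3331, 0.1541, 0.4242]
eef_rot: [3.141, -0.0, 1.616]
force: [1.0, -0.5, -1.1]
grip_width: 0.094
grip_force: 0.0
d [-32.01  12.4   -1.61] r [ 0.001 -0.     0.24 ] t 1.0
```

```bash
python3 -m jog '[[-32,12.4,-1.6,0,0,0.24],[-32,12.4,-1.6,0,0,0.24],[-32,12.4,-1.6,0,0,0.24],[-32,12.4,-1.6,0,0,0.24],[-32,12.4,-1.6,0,0,0.24],[-32,12.4,-1.6,0,0,0.24],[-32,12.4,-1.6,0,0,0.24],[-32,12.4,-1.6,0,0,0.24]]'; python3 - <<'E'
from h import *
c=snap('wrist','w1.png');go(.4715,-.160,.26,-.195)
print(np.array(c['R']).round(3),(-np.array(c['R']).T@c['t']).round(3),c['intrinsics'])
E
```

```text
time_s: 1.8
ee_pos: [0.4742, -0.1609, 0.4392]
eef_rot: [-3.141, 0.0, 1.378]
force: [-0.6, 0.5, 0.1]
grip_width: 0.0937
grip_force: 0.0
d [-0.15 -0.18 -0.12] r [-0.001 -0.     0.003] t 1.85
[[ 0.982 -0.191 -0.002]
 [-0.185 -0.953  0.241]
 [-0.048 -0.236 -0.971]] [ 0.488 -0.093  0.419] [[312.43940965   0.         321.799826  ]
 [  0.         312.43940965 199.2715829 ]
 [  0.           0.           1.        ]]
```

View pics/w1.png

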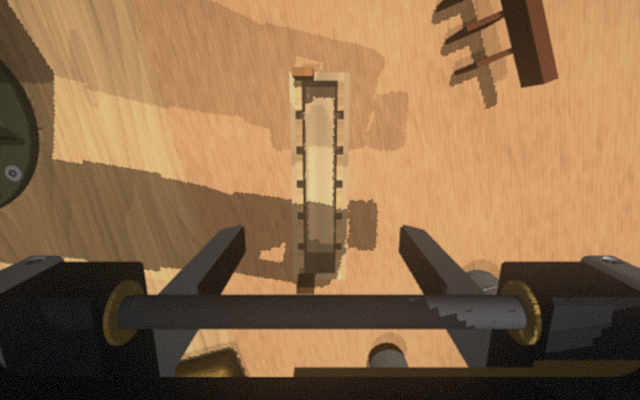

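The wrist view shows the whole caddy from about (290,70) to (350,290). The grooves are at x≈300 and x≈338, on rows 115 to 246. I'll zoom in to pick the points.

```bash
python3 - <<'E'
from h import *
im=cv2.imread('pics/w1.png')[60:300,275:365]
im=cv2.resize(im,None,fx=5,fy=5,interpolation=cv2.INTER_CUBIC)
im=cv2.convertScaleAbs(im,alpha=1.3)
cv2.imwrite('pics/w1z.png',np.hstack([im[:600,80:],im[600:,80:]]))
E
```

```text
(no output)
```

View pics/w1z.png

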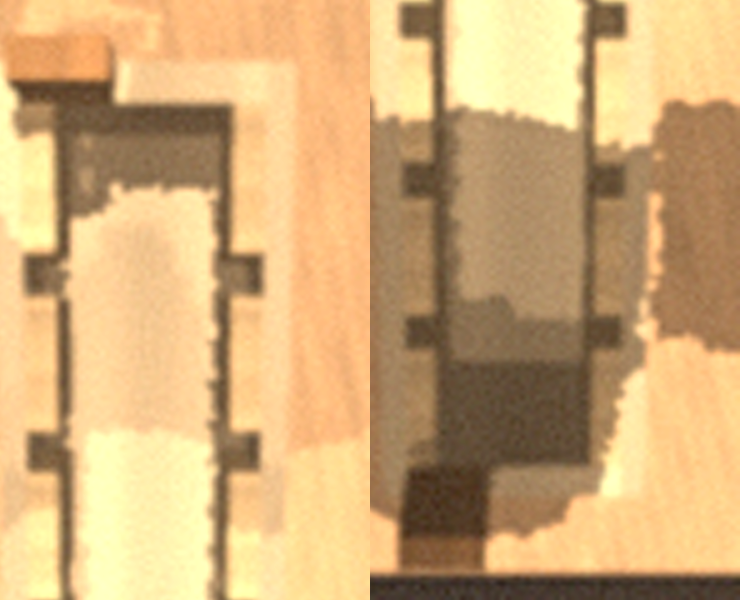

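```bash
python3 - <<'E'
from h import *
c=snap('wrist')
L=[24,28,32,33,37];Rr=[262,260,257,254,250];Y=[275,451.5,620,780.5,932]
W=[];M=[]
for i in range(5):
  for X,s in((L[i],-.026),(Rr[i],.026)):
    W.append(ray(c,(275+(X+80.5)/5-.5,60+(Y[i]+.5)/5-.5),.07)[:2]);M.append((s,.076-.038*i))
W=np.array(W);M=np.array(M)
a=W-W.mean(0);S=a.T@M;th=np.arctan2(S[1,0]-S[0,1],S[0,0]+S[1,1])
print('caddy',W.mean(0).round(4),th.round(4))
Rm=np.array([[np.cos(th),-np.sin(th)],[np.sin(th),np.cos(th)]])
print(((a@Rm-M)*1000).round(1).tolist())
go(.6894,.0154,.22,.176)
E
```

```text
caddy [ 0.4706 -0.1572] -0.1928
[[0.2, -0.3], [-0.4, -0.2], [0.4, -0.0], [-0.2, 0.1], [0.6, 0.0], [-0.3, 0.1], [0.2, -0.1], [-0.3, 0.0], [0.5, 0.1], [-0.6, 0.3]]
d [21.08 17.96  3.89] r [-0.001 -0.001 -0.366] t 1.9
```

```bash
python3 -m jog '[[21.1,18,3.9,0,0,-0.366],[21.1,18,3.9,0,0,-0.366],[21.1,18,3.9,0,0,-0.366],[21.1,18,3.9,0,0,-0.366],[21.1,18,3.9,0,0,-0.366],[21.1,18,3.9,0,0,-0.366],[21.1,18,3.9,0,0,-0.366],[21.1,18,3.9,0,0,-0.366]]'; python3 - <<'E'
from h import *
c=snap('wrist','w2.png');go(.6894,.0154,.22,.176)
cv2.imwrite('pics/w2z.png',cv2.convertScaleAbs(cv2.resize(c['img'][0:300,200:450],None,fx=2,fy=2,interpolation=cv2.INTER_CUBIC),alpha=1.6))
E
```

```text
time_s: 2.7
ee_pos: [0.6892, 0.0177, 0.4007]
eef_rot: [-3.141, -0.0, 1.75]
force: [0.2, 0.2, 0.5]
grip_width: 0.0942
grip_force: 0.0
d [-0.15  0.02  0.1 ] r [-0.     0.     0.002] t 2.75
```

View pics/w2z.png

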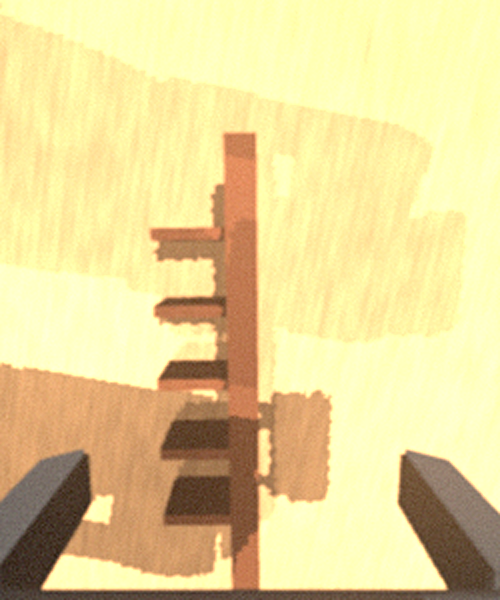

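The comb stands with its spine at crop column ~242, spine end at row 133, and tooth tops at rows 234, 315, 382, 455 and 520, with their tips at x=152 to 165.

```bash
python3 - <<'E'
from h import *
c=snap('wrist')
f=lambda x,y,z: ray(c,(200+(x+.5)/2-.5,(y+.5)/2-.5),z)[:2]
P=[f(x,y,.064) for x,y in((152,234),(156,315),(159,382),(163,455),(165,520))]
M=[(-.024,.076-.038*i) for i in range(5)]
for y,l,r in((150,225.5,255.5),(350,229,256.5),(560,232.5,258)):
    p=(f(l,y,.1)+f(r,y,.1))/2; print('spine mid',p.round(4),'w',np.linalg.norm(f(l,y,.1)-f(r,y,.1)).round(4))
    P.append(p)
e=f(240,133,.1);print('end',e.round(4))
d=P[5]-P[7];th=np.arctan2(-d[0],d[1]);print('yaw spine',th)
d=P[0]-P[4];print('yaw teeth',np.arctan2(-d[0],d[1]))
Rm=lambda t:np.array([[np.cos(t),-np.sin(t)],[np.sin(t),np.cos(t)]])
for p,m in zip(P[:5],M): print('origin by tooth',(p-Rm(th)@m).round(4))
print('origin by end',(e-Rm(th)@[.021,.116]).round(4))
print('orig x by spine', [(Rm(th).T@p)[0].round(4)-.021 for p in P[5:]], (Rm(th).T@(sum(P[:5])/5))[0]+.024)
E
```

```text
spine mid [0.6684 0.1226] w 0.0127
spine mid [0.6844 0.0388] w 0.0125
spine mid [ 0.7042 -0.0643] w 0.0126
end [0.6671 0.1291]
yaw spine 0.1891370699814693
yaw teeth 0.1897585696683378
origin by tooth [0.6692 0.0115]
origin by tooth [0.6697 0.01  ]
origin by tooth [0.6691 0.0132]
origin by tooth [0.6699 0.0114]
origin by tooth [0.6693 0.0117]
origin by end [0.6682 0.0112]
orig x by spine [np.float64(0.6586), np.float64(0.6585), np.float64(0.6586)] 0.6596796312382317
```

```bash
python3 - <<'E'
from h import *
go(.6896,.0154,.086,.189)
E
```

```text
d [-0.1   0.05 13.53] r [ 0.001  0.    -0.012] t 2.8
```

```bash
python3 -m jog '[[-0.1,0.05,4,0,0,-0.012],[-0.1,0.05,8,0,0,-0.012],[-0.1,0.05,11,0,0,-0.012],[-0.1,0.05,13.5,0,0,-0.012],[-0.1,0.05,13.5,0,0,-0.012],[-0.1,0.05,13.5,0,0,-0.012]]'; python3 -m jog '[[0,0,0,0,0,0],[0,0,0,0,0,0],[0,0,0,0,0,0],[0,0,0,0,0,0],[0,0,0,0,0,0],[0,0,0,0,0,0],[0,0,0,0,0,0],[0,0,0,0,0,0]]' 0 30
```

```text
time_s: 3.4
ee_pos: [0.6902, 0.0149, 0.2676]
eef_rot: [3.14, 0.0, 1.759]
force: [0.6, 0.2, 0.1]
grip_width: 0.0939
grip_force: 0.0
time_s: 4.2
ee_pos: [0.6903, 0.0154, 0.2659]
eef_rot: [-3.141, -0.0, 1.76]
force: [-0.3, 0.1, -0.4]
grip_width: 0.0337
grip_force: 0.0
```

```bash
python3 -m jog '[[0,0,0,0,0,0],[0,0,0,0,0,0],[0,0,0,0,0,0],[0,0,0,0,0,0],[0,0,0,0,0,0],[0,0,0,0,0,0]]'; python3 -m jog '[[0,0,-2,0,0,0],[0,0,-5,0,0,0],[0,0,-9,0,0,0],[0,0,-12,0,0,0],[0,0,-14,0,0,0],[0,0,-14,0,0,0]]';  python3 - <<'E'
from h import *
# caddy spine seat xy, comb origin 0.13 high
t=-.1928;x=.4706+.021*np.cos(t);y=-.1572+.021*np.sin(t);print(x,y)
go(x,y,.226,t)
E
```

```text
time_s: 4.8
ee_pos: [0.6903, 0.0154, 0.2659]
eef_rot: [-3.141, -0.0, 1.76]
force: [-0.1, 0.8, -1.0]
grip_width: 0.0138
grip_force: 30.0
time_s: 5.4
ee_pos: [0.6902, 0.0154, 0.4091]
eef_rot: [3.137, 0.001, 1.76]
force: [-0.5, 0.5, -2.4]
grip_width: 0.0139
grip_force: 30.0
0.49121090321041266 -0.161223763021228
d [-13.6  -22.86   0.17] r [0.005 0.    0.382] t 5.4
```

```bash
python3 -m jog '[[-13.6,-22.9,0.2,0,0,0.382],[-13.6,-22.9,0.2,0,0,0.382],[-13.6,-22.9,0.2,0,0,0.382],[-13.6,-22.9,0.2,0,0,0.382],[-13.6,-22.9,0.2,0,0,0.382],[-13.6,-22.9,0.2,0,0,0.382],[-13.6,-22.9,0.2,0,0,0.382],[-13.6,-22.9,0.2,0,0,0.382]]'; python3 - <<'E'
from h import *
go(.4912,-.1612,.226,-.1928)
c=snap('wrist')
cv2.imwrite('pics/w3.png',cv2.convertScaleAbs(cv2.resize(c['img'][0:300,200:450],None,fx=2,fy=2,interpolation=cv2.INTER_CUBIC),alpha=1.6))
E
```

```text
time_s: 6.2
ee_pos: [0.4914, -0.161, 0.4033]
eef_rot: [-3.141, -0.0, 1.378]
force: [0.0, 0.2, -1.7]
grip_width: 0.0143
grip_force: 30.0
d [-0.02 -0.01 -0.31] r [-0.001 -0.    -0.   ] t 6.2
```

View pics/w3.png

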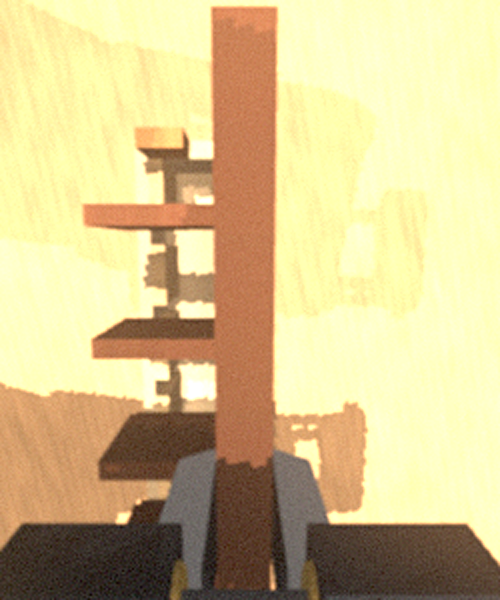

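```bash
python3 - <<'E'
from h import *
c=snap('wrist');t=-.1928
Rm=np.array([[np.cos(t),-np.sin(t)],[np.sin(t),np.cos(t)]])
f=lambda x,y,z:((ray(c,(200+(x+.5)/2-.5,(y+.5)/2-.5),z)[:2]-[.4706,-.1572])@Rm*1000).round(1)
z=ctrl.get_obs()['ee_pos'][2]-.2659;print(z)
for x,y in((84,217),(92,348.5),(99,470)): print('tooth (-24, 76/38/0)',f(x,y,z+.064))
print('end (14..28,116)',f(212,7,z+.1),f(277,7,z+.1)); print('lower',f(216,400,z+.1),f(274.5,400,z+.1))
print('ear (-26..-6)',f(136,127,.104),f(187,127,.104))
print('groove y 38 edges',f(155,388,.07), 'y 0..')
E
```

```text
0.1374616140159347
tooth (-24, 76/38/0) [-23.2  77.2]
tooth (-24, 76/38/0) [-23.2  40.1]
tooth (-24, 76/38/0) [-23.2   2.3]
end (14..28,116) [ 14.9 117.7] [ 28.4 117.7]
lower [14.8 33.6] [28.9 33.6]
ear (-26..-6) [-23.6 117.1] [ -2.4 117.2]
groove y 38 edges [-24.5  -1.9] y 0..
```

```bash
python3 -m jog '[[0,0,1.2,0,0,0],[0,0,2.5,0,0,0],[0,0,2.5,0,0,0],[0,0,2.5,0,0,0]]'; python3 - <<'E'
from h import *
c=snap('wrist')
im=c['img'][40:240,225:345]
cv2.imwrite('pics/w4raw.png',c['img'])
im=cv2.convertScaleAbs(cv2.resize(im,None,fx=6,fy=6,interpolation=cv2.INTER_CUBIC),alpha=1.5)
cv2.imwrite('pics/w4.png',np.hstack([im[:600,:400],im[600:,:400]]))
E
```

```text
time_s: 6.7
ee_pos: [0.4911, -0.1611, 0.3783]
eef_rot: [-3.14, -0.0, 1.378]
force: [-0.9, 0.9, -0.3]
grip_width: 0.0136
grip_force: 30.0
```

View pics/w4.png

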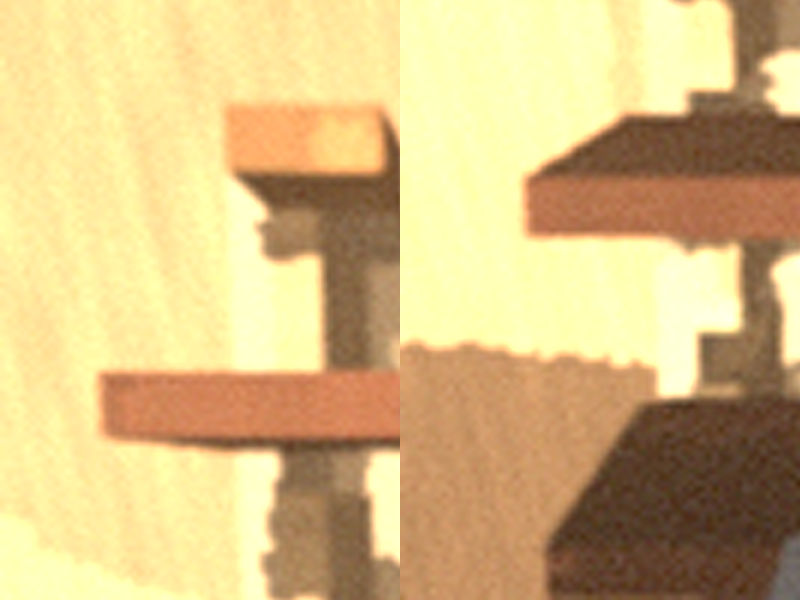

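```bash
python3 - <<'E'
from h import *
c=snap('wrist');t=-.1928
Rm=np.array([[np.cos(t),-np.sin(t)],[np.sin(t),np.cos(t)]])
f=lambda x,y,z:((ray(c,(225+(x+.5)/6-.5,40+(y+.5)/6-.5),z)[:2]-[.4706,-.1572])@Rm*1000).round(1)
z=ctrl.get_obs()['ee_pos'][2]-.2659;print(z)
print('t1',f(101,405,z+.064),'t2',f(125,806,z+.064))
print('ear',f(226,103,.104),f(388,103,.104),f(226,175,.104))
print('g0?',f(297,935,.07),f(299,983,.07),'g38 upper',f(290,692,.07))
# predicted groove image rows
for y in (76,38,0):
  for s in (4.5,-4.5):
    p=proj(c,np.r_[np.array([.4706,-.1572])+Rm@[-.026,(y+s)/1000],.07]); print(y,s,((p-[225,40]+.5)*6-.5).round(0))
E
```

```text
0.11326257011902285
t1 [-23.7  77.2] t2 [-23.6  39.6]
ear [-23.9 116.9] [ -3.5 116.9] [-24.3 108.4]
g0? [-24.3   1.4] [-24.2  -6.4] g38 upper [-23.9  39.7]
76 4.5 [266. 415.]
76 -4.5 [268. 478.]
38 4.5 [276. 673.]
38 -4.5 [278. 732.]
0 4.5 [285. 916.]
0 -4.5 [287. 971.]
```

```bash
python3 -m jog '[[-0.38,0.17,0,0,0,0],[-0.38,0.17,0,0,0,0],[-0.38,0.17,2,0,0,0],[-0.38,0.17,3.5,0,0,0],[-0.38,0.17,4,0,0,0],[-0.38,0.17,4.4,0,0,0],[-0.38,0.17,4.7,0,0,0],[-0.38,0.17,4.7,0,0,0]]'; python3 -m jog '[[0,0,0,0,0,0],[0,0,0.3,0,0,0],[0,0,0.6,0,0,0],[0,0,0.6,0,0,0]]'
```

```text
time_s: 7.6
ee_pos: [0.4919, -0.1653, 0.3321]
eef_rot: [3.141, 0.0, 1.378]
force: [0.2, 0.6, -2.4]
grip_width: 0.0138
grip_force: 30.0
time_s: 8.0
ee_pos: [0.4918, -0.1653, 0.3255]
eef_rot: [-3.141, -0.0, 1.378]
force: [1.2, -0.3, -2.0]
grip_width: 0.0139
grip_force: 30.0
```

```bash
python3 -m jog '[[0,0,0.8,0,0,0],[0,0,1.6,0,0,0],[0,0,2.4,0,0,0],[0,0,3.2,0,0,0],[0,0,4,0,0,0],[0,0,4.6,0,0,0],[0,0,4.8,0,0,0],[0,0,4.8,0,0,0]]'
```

```text
time_s: 8.8
ee_pos: [0.4919, -0.1653, 0.2777]
eef_rot: [-3.141, -0.0, 1.378]
force: [0.3, 0.0, -1.7]
grip_width: 0.0138
grip_force: 30.0
```

```bash
python3 -m jog '[[0,0,0.3,0,0,0],[0,0,0.5,0,0,0],[0,0,0.65,0,0,0],[0,0,0.65,0,0,0]]';python3 -m jog '[[0,0,0,0,0,0],[0,0,0,0,0,0],[0,0,0,0,0,0],[0,0,0,0,0,0],[0,0,0,0,0,0],[0,0,0,0,0,0]]' 60
```

```text
time_s: 9.2
ee_pos: [0.4919, -0.1653, 0.2718]
eef_rot: [3.141, 0.0, 1.378]
force: [-2.2, 1.4, 3.0]
grip_width: 0.0139
grip_force: 30.0
time_s: 9.8
ee_pos: [0.4919, -0.1653, 0.2714]
eef_rot: [-3.142, -0.0, 1.378]
force: [1.1, 0.1, 0.2]
grip_width: 0.0557
grip_force: 0.0
```

```bash
python3 -m jog '[[0,0,-4,0,0,0],[0,0,-8,0,0,0],[0,0,-12,0,0,0],[0,0,-16,0,0,0],[0,0,-19,0,0,0],[0,0,-19,0,0,0]]' 50;python3 - <<'E'
from h import *
go(.477,.175,.29,.151)
E
```

```text
time_s: 10.4
ee_pos: [0.4917, -0.1652, 0.4657]
eef_rot: [3.135, 0.001, 1.378]
force: [0.9, -0.6, 0.4]
grip_width: 0.0471
grip_force: 0.0
d [33.11 -7.96 -0.57] r [ 0.006  0.003 -0.344] t 10.4
```

```bash
python3 -m jog '[[33.1,-8,-0.6,0,0,-0.344],[33.1,-8,-0.6,0,0,-0.344],[33.1,-8,-0.6,0,0,-0.344],[33.1,-8,-0.6,0,0,-0.344],[33.1,-8,-0.6,0,0,-0.344],[33.1,-8,-0.6,0,0,-0.344],[33.1,-8,-0.6,0,0,-0.344],[33.1,-8,-0.6,0,0,-0.344]]';python3 -m jog '[[0,0,0,0,0,0],[0,0,0,0,0,0],[0,0,0,0,0,0]]'; python3 - <<'E'
from h import *
import pickle
c=snap('wrist');pickle.dump(c,open('w5.pkl','wb'));print(ctrl.get_obs()['ee_pos'])
cv2.imwrite('pics/w5.png',cv2.convertScaleAbs(cv2.resize(c['img'][0:300,200:450],None,fx=2,fy=2,interpolation=cv2.INTER_CUBIC),alpha=1.4))
c=snap('top');cv2.imwrite('pics/t2.png',cv2.resize(c['img'][200:260,310:410],None,fx=6,fy=6,interpolation=cv2.INTER_CUBIC))
E
```

```text
time_s: 11.2
ee_pos: [0.4762, 0.1786, 0.4664]
eef_rot: [-3.14, -0.0, 1.726]
force: [0.8, -0.5, -0.4]
grip_width: 0.0472
grip_force: 0.0
time_s: 11.5
ee_pos: [0.4771, 0.1738, 0.4673]
eef_rot: [-3.141, 0.0, 1.72]
force: [0.7, 0.4, 0.9]
grip_width: 0.047
grip_force: 0.0
[0.4770495  0.17385571 0.46739332]
```

View pics/w5.png

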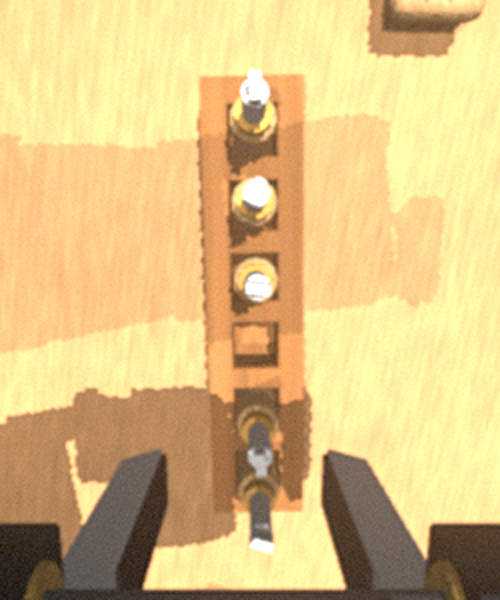

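View pics/t2.png

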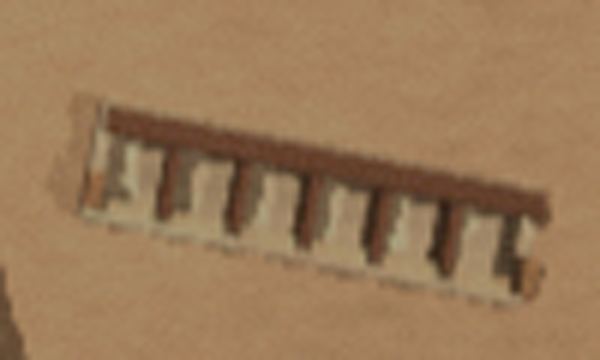

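The comb is seated. Five tools stand in the block: ferrules at (253,118), (254,202), (257,278), (258,425) and (258,490). The bore at (255,343) is empty.

```bash
python3 - <<'E'
from h import *
import pickle
c=pickle.load(open('w5.pkl','rb'))
f=lambda x,y,z:ray(c,(200+(x+.5)/2-.5,(y+.5)/2-.5),z)[:2]
C=[f(*p,.058) for p in((200,76),(304,75),(302,510),(214,512))]
ct=sum(C)/4;u=C[0]+C[1]-C[2]-C[3];th=np.arctan2(-u[0],u[1]);print('corners ctr',ct.round(4),th,[np.linalg.norm(C[i]-C[(i+1)%4]).round(4) for i in range(4)])
b=f(254.5,344,.058);print('empty bore',b.round(4), (b-.021*np.array([np.sin(th),-np.cos(th)])).round(4))
for n,p in zip((105,63,21,-63,-105),((253,121),(254,203),(256,280),(258,423),(259,492))):
    q=f(*p,.107);e=np.array([-np.sin(th),np.cos(th)])
    print(n,'ferrule',q.round(4),'pred from top0',(np.array([.479,.199])+e*n/1000).round(4),'ctr by tool',(q-e*n/1000).round(4))
E
```

```text
corners ctr [0.4795 0.2032] 0.1676988494470652 [np.float64(0.0591), np.float64(0.2664), np.float64(0.0591), np.float64(0.2674)]
empty bore [0.4822 0.183 ] [0.4787 0.2037]
105 ferrule [0.4622 0.3025] pred from top0 [0.4615 0.3025] ctr by tool [0.4797 0.199 ]
63 ferrule [0.4687 0.2634] pred from top0 [0.4685 0.2611] ctr by tool [0.4792 0.2013]
21 ferrule [0.4758 0.2247] pred from top0 [0.4755 0.2197] ctr by tool [0.4793 0.204 ]
-63 ferrule [0.4891 0.1462] pred from top0 [0.4895 0.1369] ctr by tool [0.4786 0.2083]
-105 ferrule [0.4962 0.105 ] pred from top0 [0.4965 0.0955] ctr by tool [0.4786 0.2085]
```

```bash
cat >> h.py <<'E'
BC=np.array([.479,.203]);BY=.165;CC=np.array([.4721,-.1599]);CY=-.193
def rot(t,v): return np.array([[np.cos(t),-np.sin(t)],[np.sin(t),np.cos(t)]])@np.array(v)
def blk(y,z): p=BC+rot(BY,[0,y/1000]);go(p[0],p[1],z,BY)
def cad(x,y,z): p=CC+rot(CY,[x/1000,y/1000]);go(p[0],p[1],z,CY)
E
python3 -c "
from h import *
blk(-105,.200);blk(-105,.138)"
```

```text
d [-7.66  0.79  8.7 ] r [ 0.     0.    -0.016] t 11.6
d [-7.66  0.79 14.9 ] r [ 0.     0.    -0.016] t 11.6
```

```bash
python3 -m jog '[[-4,0.4,4,0,0,-0.016],[-7.7,0.8,6,0,0,-0.016],[-7.7,0.8,8.7,0,0,-0.016],[-7.7,0.8,11,0,0,-0.016],[-7.7,0.8,13.5,0,0,-0.016],[-7.7,0.8,14.9,0,0,-0.016],[-7.7,0.8,14.9,0,0,-0.016],[-7.7,0.8,14.9,0,0,-0.016]]'; python3 -m jog '[[0,0,0,0,0,0],[0,0,0,0,0,0],[0,0,0,0,0,0],[0,0,0,0,0,0],[0,0,0,0,0,0],[0,0,0,0,0,0],[0,0,0,0,0,0],[0,0,0,0,0,0]]' 0 30; python3 - <<'E'
from h import *
blk(-105,.138)
c=snap('wrist');cv2.imwrite('pics/w6.png',cv2.resize(c['img'][0:300,200:450],None,fx=2,fy=2))
E
```

```text
time_s: 12.4
ee_pos: [0.4965, 0.0996, 0.3191]
eef_rot: [3.141, 0.0, 1.737]
force: [-0.7, 0.2, -0.3]
grip_width: 0.0466
grip_force: 0.0
time_s: 13.2
ee_pos: [0.4964, 0.1, 0.3186]
eef_rot: [3.141, 0.0, 1.738]
force: [-0.4, -0.5, 2.1]
grip_width: 0.011
grip_force: 30.0
d [-0.05 -0.02  0.02] r [0.    0.    0.002] t 13.2
```

View pics/w6.png

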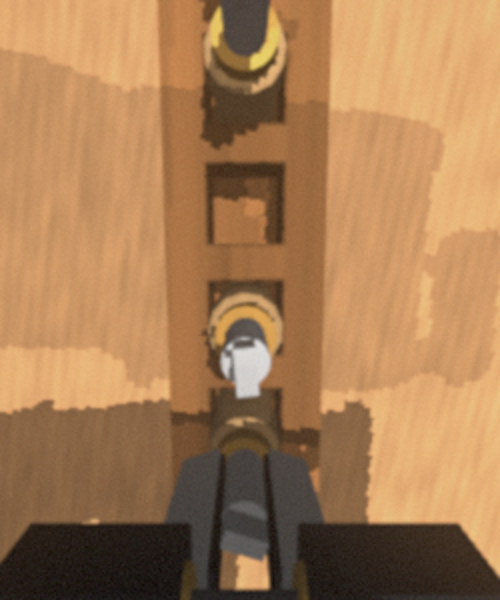

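```bash
python3 - <<'E'
from h import *
c=snap('wrist')
f=lambda x,y,z:ray(c,(200+(x+.5)/2-.5,(y+.5)/2-.5),z)[:2]
L=[f(*p,.058) for p in((208,163),(283,163),(283,243),(208,243))]
b=sum(L)/4;print('bore',b.round(4),'ctr',(b-rot(BY,[0,-.021])).round(4),np.linalg.norm(L[0]-L[2]))
t=f(246,336,.104);print('tool-63',t.round(4),'ctr',(t-rot(BY,[0,-.063])).round(4))
E
python3 -m jog '[[0,0,-1,0,0,0],[0,0,-3,0,0,0],[0,0,-5,0,0,0],[0,0,-8,0,0,0],[0,0,-11,0,0,0],[0,0,-11.7,0,0,0],[0,0,-11.7,0,0,0],[0,0,-11.7,0,0,0]]'; python3 - <<'E'
from h import *
cad(-2.5,-95,.255)
E
```

```text
bore [0.4832 0.1825] ctr [0.4797 0.2032] 0.03939744403444942
tool-63 [0.4903 0.1408] ctr [0.48   0.2029]
time_s: 14.1
ee_pos: [0.4962, 0.0999, 0.4341]
eef_rot: [-3.14, -0.0, 1.738]
force: [-0.2, -0.2, -1.5]
grip_width: 0.0113
grip_force: 30.0
d [-34.03 -10.28  -0.11] r [-0.002  0.     0.36 ] t 14.1
```

```bash
sed -i 's/BC=np.array(\[.479,/BC=np.array([.4797,/' h.py; python3 -m jog '[[-34,-10.3,-0.1,0,0,0.36],[-34,-10.3,-0.1,0,0,0.36],[-34,-10.3,-0.1,0,0,0.36],[-34,-10.3,-0.1,0,0,0.36],[-34,-10.3,-0.1,0,0,0.36],[-34,-10.3,-0.1,0,0,0.36],[-34,-10.3,-0.1,0,0,0.36],[-34,-10.3,-0.1,0,0,0.36]]';python3 -m jog '[[0,0,0,0,0,0],[0,0,0,0,0,0],[0,0,0,0,0,0]]'; python3 - <<'E'
from h import *
import pickle
cad(-2.5,-95,.255)
c=snap('wrist');pickle.dump(c,open('w7.pkl','wb'))
print('foot pred',((proj(c,np.r_[CC+rot(CY,[-.0025,-.095]),.125])-[200,0])*2).round(0))
cv2.imwrite('pics/w7.png',cv2.convertScaleAbs(cv2.resize(c['img'][0:300,200:450],None,fx=2,fy=2),alpha=1.4))
E
```

```text
time_s: 14.9
ee_pos: [0.4502, -0.2566, 0.4344]
eef_rot: [-3.139, -0.0, 1.373]
force: [0.5, -0.4, -0.8]
grip_width: 0.0114
grip_force: 30.0
time_s: 15.2
ee_pos: [0.4516, -0.2512, 0.4362]
eef_rot: [-3.141, -0.0, 1.379]
force: [-0.7, -1.5, -0.5]
grip_width: 0.0116
grip_force: 30.0
d [-0.15  0.01  0.08] r [-0.    -0.     0.002] t 15.2
foot pred [244. 396.]
```

View pics/w7.png

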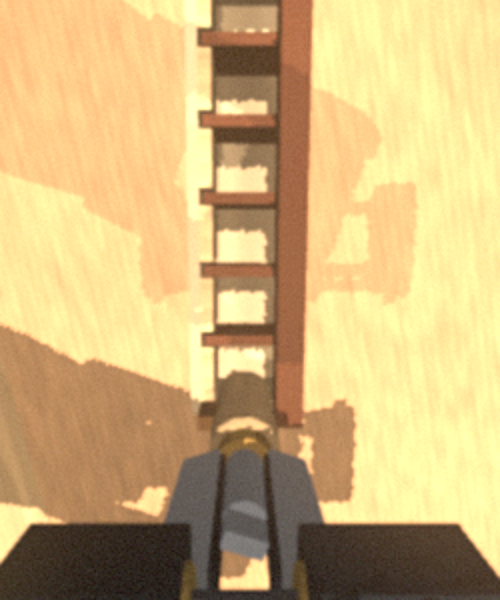

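```bash
python3 - <<'E'
from h import *
import pickle
c=pickle.load(open('w7.pkl','rb'))
f=lambda x,y,z:(rot(-CY,ray(c,(200+(x+.5)/2-.5,(y+.5)/2-.5),z)[:2]-CC)*1000).round(1)
for y,x,r in((76,198,37),(38,199,119.5),(0,200,198),(-38,201,269.5),(-76,203,340)): print(y,f(x,r,.07))
print('spine',f(281,100,.106),f(311,100,.106))
z=ctrl.get_obs()['ee_pos'][2]-.3186+.008
print('foot',z,f(246,372,z),f(218,390,z+.004),f(274,390,z+.004)); e=rot(-CY,ctrl.get_obs()['ee_pos'][:2]-CC)*1000;print('tcp',e)
E
```

```text
76 [-25.9  76. ]
38 [-26.   37.8]
0 [-26.1  -0.6]
-38 [-26.1 -37.6]
-76 [-25.5 -76.1]
spine [14.1 39.7] [27.8 39.7]
foot 0.12575159086513554 [ -1.6 -83. ] [-14.8 -90.8] [ 11.5 -90.8]
tcp [ -2.57239602 -93.58444852]
```

```bash
python3 -m jog '[[0,-0.05,2,0,0,0],[0,-0.05,4,0,0,0],[0,-0.05,6,0,0,0],[0,-0.05,8,0,0,0],[0,-0.05,10,0,0,0],[0,-0.05,11.2,0,0,0],[0,-0.05,11.6,0,0,0],[0,-0.05,11.6,0,0,0]]';python3 -m jog '[[0,0,0.1,0,0,0],[0,0,0.2,0,0,0],[0,0,0.3,0,0,0],[0,0,0.4,0,0,0],[0,0,0.4,0,0,0]]'
```

```text
time_s: 16.05
ee_pos: [0.451, -0.2521, 0.3206]
eef_rot: [-3.141, -0.0, 1.378]
force: [-0.1, -0.6, -1.6]
grip_width: 0.0115
grip_force: 30.0
time_s: 16.55
ee_pos: [0.4508, -0.2524, 0.3166]
eef_rot: [3.141, 0.0, 1.378]
force: [-0.7, -0.6, 0.4]
grip_width: 0.0112
grip_force: 30.0
```

```bash
python3 -m jog '[[0,0,0,0,0,0],[0,0,0,0,0,0],[0,0,0,0,0,0],[0,0,0,0,0,0],[0,0,0,0,0,0],[0,0,0,0,0,0]]' 50; python3 -m jog '[[0,0,-1,0,0,0],[0,0,-4,0,0,0],[0,0,-8,0,0,0],[0,0,-8,0,0,0]]';python3 -c "
from h import *
blk(-63,.220)"
```

```text
time_s: 17.15
ee_pos: [0.4508, -0.2523, 0.3165]
eef_rot: [3.142, 0.0, 1.378]
force: [-0.2, -0.3, 0.2]
grip_width: 0.0469
grip_force: 0.0
time_s: 17.55
ee_pos: [0.451, -0.2524, 0.4021]
eef_rot: [3.134, 0.003, 1.378]
force: [0.2, 0.3, -0.7]
grip_width: 0.0468
grip_force: 0.0
d [ 3.935e+01 -3.710e+00  2.000e-02] r [ 0.007  0.004 -0.358] t 17.55
```

```bash
python3 -m jog '[[39.4,-3.7,0,0,0,-0.358],[39.4,-3.7,0,0,0,-0.358],[39.4,-3.7,0,0,0,-0.358],[39.4,-3.7,0,0,0,-0.358],[39.4,-3.7,0,0,0,-0.358],[39.4,-3.7,0,0,0,-0.358],[39.4,-3.7,0,0,0,-0.358],[39.4,-3.7,0,0,0,-0.358]]';python3 -m jog '[[0,0,0,0,0,0],[0,0,0,0,0,0],[0,0,0,0,0,0]]';python3 -c "
from h import *
blk(-63,.138)"
```

```text
time_s: 18.35
ee_pos: [0.4897, 0.1437, 0.3969]
eef_rot: [3.141, -0.0, 1.736]
force: [0.4, 0.7, -0.1]
grip_width: 0.0467
grip_force: 0.0
time_s: 18.65
ee_pos: [0.49, 0.1406, 0.3965]
eef_rot: [-3.142, 0.0, 1.735]
force: [-0.1, 0.2, 0.2]
grip_width: 0.0469
grip_force: 0.0
d [0.02 0.01 7.81] r [-0.     0.    -0.001] t 18.65
```

```bash
python3 -m jog '[[0,0,3,0,0,0],[0,0,6,0,0,0],[0,0,7.8,0,0,0],[0,0,7.8,0,0,0],[0,0,7.8,0,0,0]]'; python3 -m jog '[[0,0,0,0,0,0],[0,0,0,0,0,0],[0,0,0,0,0,0],[0,0,0,0,0,0],[0,0,0,0,0,0],[0,0,0,0,0,0],[0,0,0,0,0,0],[0,0,0,0,0,0]]' 0 30;python3 -m jog '[[0,0,-1,0,0,0],[0,0,-3,0,0,0],[0,0,-5,0,0,0],[0,0,-8,0,0,0],[0,0,-11,0,0,0],[0,0,-11.7,0,0,0],[0,0,-11.7,0,0,0],[0,0,-11.7,0,0,0]]'; python3 - <<'E'
from h import *
cad(-3,-57,.255)
E
```

```text
time_s: 19.15
ee_pos: [0.4903, 0.1406, 0.3193]
eef_rot: [3.141, 0.0, 1.734]
force: [-0.3, 0.5, 0.0]
grip_width: 0.0467
grip_force: 0.0
time_s: 19.95
ee_pos: [0.4901, 0.1415, 0.3186]
eef_rot: [3.141, 0.0, 1.736]
force: [-1.0, -1.2, 3.2]
grip_width: 0.0115
grip_force: 30.0
time_s: 20.75
ee_pos: [0.49, 0.1414, 0.4341]
eef_rot: [-3.14, 0.0, 1.736]
force: [0.2, -0.3, -1.4]
grip_width: 0.0118
grip_force: 30.0
d [-34.66  -8.99  -0.11] r [-0.002  0.     0.358] t 20.75
```

```bash
python3 -m jog '[[-34.7,-9,0,0,0,0.358],[-34.7,-9,0,0,0,0.358],[-34.7,-9,0,0,0,0.358],[-34.7,-9,0,0,0,0.358],[-34.7,-9,0,0,0,0.358],[-34.7,-9,0,0,0,0.358],[-34.7,-9,0,0,0,0.358],[-34.7,-9,0,0,0,0.358]]';python3 -m jog '[[0,0,0,0,0,0],[0,0,0,0,0,0],[0,0,0,0,0,0],[0,0,0,0,0,0]]'; python3 - <<'E'
from h import *
cad(-3,-57,.136)
c=snap('wrist');cv2.imwrite('pics/w8.png',c['img'])
g=c['img'].mean(2)
for col in (318,321,324): print(g[165:215,col].round(0).astype(int).tolist())
E
```

```text
time_s: 21.55
ee_pos: [0.4574, -0.2196, 0.4336]
eef_rot: [-3.139, -0.0, 1.374]
force: [1.2, 0.6, -0.3]
grip_width: 0.0116
grip_force: 30.0
time_s: 21.95
ee_pos: [0.4585, -0.2145, 0.4355]
eef_rot: [3.142, -0.0, 1.38]
force: [-0.3, -0.4, -1.6]
grip_width: 0.0113
grip_force: 30.0
d [-0.09 -0.02 11.91] r [ 0.    -0.     0.002] t 21.95
[54, 56, 62, 80, 80, 80, 87, 100, 120, 158, 197, 200, 198, 199, 188, 180, 178, 177, 181, 183, 153, 95, 75, 77, 74, 75, 74, 78, 77, 77, 75, 70, 72, 70, 78, 72, 77, 73, 76, 73, 72, 74, 75, 97, 131, 152, 157, 143, 103, 85]
[47, 57, 69, 80, 78, 82, 78, 95, 120, 158, 193, 195, 194, 192, 184, 175, 172, 178, 172, 160, 120, 80, 74, 79, 80, 80, 78, 79, 76, 78, 80, 74, 73, 75, 74, 75, 76, 72, 78, 76, 74, 72, 81, 116, 153, 162, 153, 138, 116, 80]
[57, 57, 70, 86, 84, 82, 86, 96, 130, 164, 192, 194, 194, 192, 186, 175, 172, 172, 173, 169, 144, 95, 73, 74, 73, 79, 74, 71, 77, 74, 78, 79, 77, 71, 77, 74, 74, 79, 75, 76, 79, 74, 72, 101, 140, 159, 160, 161, 148, 102]
```

```bash
python3 -m jog '[[0,0,2,0,0,0],[0,0,4,0,0,0],[0,0,6,0,0,0],[0,0,8,0,0,0],[0,0,10,0,0,0],[0,0,11.2,0,0,0],[0,0,11.6,0,0,0],[0,0,11.6,0,0,0]]';python3 -m jog '[[0,0,0.1,0,0,0],[0,0,0.2,0,0,0],[0,0,0.3,0,0,0],[0,0,0.35,0,0,0],[0,0,0.35,0,0,0]]'
```

```text
time_s: 22.8
ee_pos: [0.4584, -0.2155, 0.3195]
eef_rot: [-3.141, -0.0, 1.378]
force: [0.2, 0.3, -1.0]
grip_width: 0.0113
grip_force: 30.0
time_s: 23.3
ee_pos: [0.4584, -0.2157, 0.3166]
eef_rot: [3.141, 0.0, 1.378]
force: [-0.8, 0.4, 5.0]
grip_width: 0.011
grip_force: 30.0
```

```bash
python3 -m jog '[[0,0,0,0,0,0],[0,0,0,0,0,0],[0,0,0,0,0,0],[0,0,0,0,0,0],[0,0,0,0,0,0],[0,0,0,0,0,0]]' 50; python3 -m jog '[[0,0,-1,0,0,0],[0,0,-4,0,0,0],[0,0,-8,0,0,0],[0,0,-8,0,0,0]]';python3 -c "
from h import *
blk(21,.220)"
```

```text
time_s: 23.9
ee_pos: [0.4583, -0.2156, 0.3159]
eef_rot: [-3.142, -0.0, 1.378]
force: [-0.2, -0.6, 0.4]
grip_width: 0.0469
grip_force: 0.0
time_s: 24.3
ee_pos: [0.4585, -0.2157, 0.4015]
eef_rot: [3.134, 0.003, 1.378]
force: [0.1, 0.2, 0.2]
grip_width: 0.0469
grip_force: 0.0
d [43.47 -6.68 -0.05] r [ 0.007  0.004 -0.358] t 24.3
```

```bash
python3 -m jog '[[5,-0.7,0,0,0,0],[43.5,-6.7,0,0,0,-0.358],[43.5,-6.7,0,0,0,-0.358],[43.5,-6.7,0,0,0,-0.358],[43.5,-6.7,0,0,0,-0.358],[43.5,-6.7,0,0,0,-0.358],[43.5,-6.7,0,0,0,-0.358],[43.5,-6.7,0,0,0,-0.358]]';python3 -m jog '[[0,0,0,0,0,0],[0,0,0,0,0,0],[0,0,0,0,0,0]]';python3 -c "
from h import *
blk(21,.138)"
```

```text
time_s: 25.1
ee_pos: [0.4739, 0.1861, 0.3962]
eef_rot: [3.141, 0.0, 1.736]
force: [1.0, -0.2, -0.2]
grip_width: 0.0471
grip_force: 0.0
time_s: 25.4
ee_pos: [0.4744, 0.1832, 0.3959]
eef_rot: [-3.141, 0.0, 1.735]
force: [-0.0, -0.7, -0.2]
grip_width: 0.047
grip_force: 0.0
d [3.97 0.84 7.75] r [-0.     0.    -0.001] t 25.4
```

```bash
python3 -m jog '[[4,0.85,0,0,0,0],[4,0.85,1,0,0,0],[4,0.85,3,0,0,0],[4,0.85,6,0,0,0],[4,0.85,7.75,0,0,0],[4,0.85,7.75,0,0,0],[4,0.85,7.75,0,0,0]]'; python3 -m jog '[[0,0,0,0,0,0],[0,0,0,0,0,0],[0,0,0,0,0,0],[0,0,0,0,0,0],[0,0,0,0,0,0],[0,0,0,0,0,0],[0,0,0,0,0,0],[0,0,0,0,0,0]]' 0 30;python3 -m jog '[[0,0,-1,0,0,0],[0,0,-3,0,0,0],[0,0,-5,0,0,0],[0,0,-8,0,0,0],[0,0,-11,0,0,0],[0,0,-11.7,0,0,0],[0,0,-11.7,0,0,0],[0,0,-11.7,0,0,0]]'; python3 - <<'E'
from h import *
cad(-3,-18.2,.255)
E
```

```text
time_s: 26.1
ee_pos: [0.4766, 0.2239, 0.319]
eef_rot: [3.141, 0.0, 1.734]
force: [-0.3, 0.7, -0.6]
grip_width: 0.047
grip_force: 0.0
time_s: 26.9
ee_pos: [0.4762, 0.2249, 0.3186]
eef_rot: [3.141, -0.0, 1.736]
force: [-1.0, -0.7, 2.5]
grip_width: 0.0113
grip_force: 30.0
time_s: 27.7
ee_pos: [0.4761, 0.2249, 0.4341]
eef_rot: [-3.14, 0.0, 1.736]
force: [-1.1, 0.3, -1.9]
grip_width: 0.0118
grip_force: 30.0
d [-39.49  -7.64  -0.1 ] r [-0.002  0.001  0.358] t 27.7
```

```bash
python3 -m jog '[[-39.5,-7.65,0,0,0,0.358],[-39.5,-7.65,0,0,0,0.358],[-39.5,-7.65,0,0,0,0.358],[-39.5,-7.65,0,0,0,0.358],[-39.5,-7.65,0,0,0,0.358],[-39.5,-7.65,0,0,0,0.358],[-39.5,-7.65,0,0,0,0.358],[-39.5,-7.65,0,0,0,0.358]]';python3 -m jog '[[0,0,0,0,0,0],[0,0,0,0,0,0],[0,0,0,0,0,0],[0,0,0,0,0,0]]'; cat >> h.py <<'E'
def foot():
    c=snap('wrist');g=c['img'].mean(2)[165:215]
    for col in (318,321,324): print(g[:,col].round(0).astype(int).tolist())
E
python3 - <<'E'
from h import *
cad(-3,-18.2,.136);foot()
E
```

```text
time_s: 28.5
ee_pos: [0.4652, -0.177, 0.434]
eef_rot: [-3.139, -0.001, 1.378]
force: [2.1, 0.1, -0.1]
grip_width: 0.0113
grip_force: 30.0
time_s: 28.9
ee_pos: [0.4659, -0.1738, 0.4352]
eef_rot: [-3.141, -0.0, 1.38]
force: [-0.1, -0.0, -1.2]
grip_width: 0.0115
grip_force: 30.0
d [-0.34  0.05 11.88] r [-0.    -0.     0.002] t 28.9
[44, 58, 50, 59, 58, 73, 84, 80, 77, 79, 101, 143, 181, 197, 197, 197, 191, 179, 180, 176, 165, 126, 81, 67, 72, 71, 73, 79, 68, 70, 74, 73, 71, 68, 68, 74, 70, 74, 70, 76, 75, 73, 74, 70, 93, 128, 148, 154, 145, 122]
[51, 53, 48, 55, 57, 71, 76, 80, 77, 80, 101, 146, 191, 196, 193, 196, 192, 184, 171, 169, 151, 98, 68, 72, 74, 72, 75, 75, 73, 73, 69, 70, 67, 73, 75, 69, 78, 74, 77, 76, 73, 73, 72, 87, 121, 151, 155, 159, 154, 140]
[46, 54, 45, 53, 64, 72, 78, 79, 84, 88, 95, 114, 146, 187, 191, 190, 182, 168, 168, 167, 158, 122, 80, 70, 72, 77, 76, 74, 80, 75, 78, 76, 74, 78, 70, 73, 81, 77, 74, 79, 77, 79, 76, 78, 110, 147, 156, 152, 142, 128]
```

```bash
python3 -m jog '[[-0.34,0.05,1,0,0,0],[-0.34,0.05,3,0,0,0],[-0.34,0.05,6,0,0,0],[-0.34,0.05,8,0,0,0],[-0.34,0.05,10,0,0,0],[-0.34,0.05,11.2,0,0,0],[-0.34,0.05,11.6,0,0,0],[-0.34,0.05,11.6,0,0,0]]';python3 -m jog '[[0,0,0.1,0,0,0],[0,0,0.2,0,0,0],[0,0,0.3,0,0,0],[0,0,0.3,0,0,0],[0,0,0.3,0,0,0]]'
```

```text
time_s: 29.75
ee_pos: [0.4656, -0.1783, 0.3194]
eef_rot: [-3.141, -0.0, 1.378]
force: [0.5, -0.2, -1.2]
grip_width: 0.011
grip_force: 30.0
time_s: 30.25
ee_pos: [0.4656, -0.1784, 0.3166]
eef_rot: [3.141, 0.0, 1.378]
force: [-0.2, 0.0, -0.4]
grip_width: 0.0115
grip_force: 30.0
```

```bash
python3 -m jog '[[0,0,0,0,0,0],[0,0,0,0,0,0],[0,0,0,0,0,0],[0,0,0,0,0,0],[0,0,0,0,0,0],[0,0,0,0,0,0]]' 50; python3 -m jog '[[0,0,-1,0,0,0],[0,0,-4,0,0,0],[0,0,-8,0,0,0],[0,0,-8,0,0,0],[0,0,-8,0,0,0]]';python3 -c "
from h import *
blk(63,.220)"
```

```text
time_s: 30.85
ee_pos: [0.4655, -0.1784, 0.3164]
eef_rot: [-3.142, 0.0, 1.378]
force: [-0.5, -0.6, 0.4]
grip_width: 0.0469
grip_force: 0.0
time_s: 31.35
ee_pos: [0.4654, -0.1783, 0.3973]
eef_rot: [3.14, 0.0, 1.378]
force: [-1.2, -0.2, 0.2]
grip_width: 0.0469
grip_force: 0.0
d [43.6  -8.12 -0.34] r [ 0.002  0.001 -0.358] t 31.35
```

```bash
python3 -m jog '[[43.6,-8.1,-0.3,0,0,-0.358],[43.6,-8.1,-0.3,0,0,-0.358],[43.6,-8.1,-0.3,0,0,-0.358],[43.6,-8.1,-0.3,0,0,-0.358],[43.6,-8.1,-0.3,0,0,-0.358],[43.6,-8.1,-0.3,0,0,-0.358],[43.6,-8.1,-0.3,0,0,-0.358],[43.6,-8.1,-0.3,0,0,-0.358]]';python3 -m jog '[[0,0,0,0,0,0],[0,0,0,0,0,0],[0,0,0,0,0,0]]';python3 -c "
from h import *
blk(63,.138)"
```

```text
time_s: 32.15
ee_pos: [0.4687, 0.2237, 0.3981]
eef_rot: [-3.14, 0.0, 1.736]
force: [0.0, -0.8, 0.5]
grip_width: 0.0473
grip_force: 0.0
time_s: 32.45
ee_pos: [0.4693, 0.2207, 0.3985]
eef_rot: [-3.14, 0.0, 1.735]
force: [0.5, -0.6, -0.9]
grip_width: 0.047
grip_force: 0.0
d [4.39 0.74 8.  ] r [-0.001  0.    -0.001] t 32.45
```

```bash
python3 -m jog '[[4.4,0.75,0,0,0,0],[4.4,0.75,1,0,0,0],[4.4,0.75,3,0,0,0],[4.4,0.75,6,0,0,0],[4.4,0.75,8,0,0,0],[4.4,0.75,8,0,0,0],[4.4,0.75,8,0,0,0]]'; python3 -m jog '[[0,0,0,0,0,0],[0,0,0,0,0,0],[0,0,0,0,0,0],[0,0,0,0,0,0],[0,0,0,0,0,0],[0,0,0,0,0,0],[0,0,0,0,0,0],[0,0,0,0,0,0]]' 0 30;python3 -m jog '[[0,0,-1,0,0,0],[0,0,-3,0,0,0],[0,0,-5,0,0,0],[0,0,-8,0,0,0],[0,0,-11,0,0,0],[0,0,-11.7,0,0,0],[0,0,-11.7,0,0,0],[0,0,-11.7,0,0,0]]'; python3 - <<'E'
from h import *
cad(-3,19.8,.255)
E
```

```text
time_s: 33.15
ee_pos: [0.4699, 0.2653, 0.3197]
eef_rot: [-3.142, 0.0, 1.734]
force: [0.3, -0.1, 0.6]
grip_width: 0.0475
grip_force: 0.0
time_s: 33.95
ee_pos: [0.4695, 0.2663, 0.3193]
eef_rot: [3.141, -0.0, 1.736]
force: [-0.1, 0.7, 3.3]
grip_width: 0.0115
grip_force: 30.0
time_s: 34.75
ee_pos: [0.4694, 0.2662, 0.4348]
eef_rot: [-3.14, 0.001, 1.736]
force: [0.1, 0.1, -0.7]
grip_width: 0.0116
grip_force: 30.0
d [-4.011e+01 -6.320e+00 -3.000e-02] r [-0.002  0.001  0.358] t 34.75
```

```bash
python3 -m jog '[[-40.1,-6.3,0,0,0,0.358],[-40.1,-6.3,0,0,0,0.358],[-40.1,-6.3,0,0,0,0.358],[-40.1,-6.3,0,0,0,0.358],[-40.1,-6.3,0,0,0,0.358],[-40.1,-6.3,0,0,0,0.358],[-40.1,-6.3,0,0,0,0.358],[-40.1,-6.3,0,0,0,0.358]]';python3 -m jog '[[0,0,0,0,0,0],[0,0,0,0,0,0],[0,0,0,0,0,0],[0,0,0,0,0,0]]'; python3 - <<'E'
from h import *
cad(-3,19.8,.136);foot()
E
```

```text
time_s: 35.55
ee_pos: [0.4726, -0.1358, 0.4348]
eef_rot: [-3.139, -0.0, 1.378]
force: [2.0, 0.5, -0.3]
grip_width: 0.0115
grip_force: 30.0
time_s: 35.95
ee_pos: [0.4733, -0.1326, 0.4358]
eef_rot: [-3.141, -0.0, 1.38]
force: [-0.5, -0.2, -1.4]
grip_width: 0.0115
grip_force: 30.0
d [-0.73  0.12 11.94] r [-0.001 -0.     0.002] t 35.95
[169, 151, 86, 46, 54, 55, 50, 54, 65, 73, 78, 78, 72, 97, 146, 189, 195, 192, 193, 183, 152, 98, 73, 70, 72, 66, 75, 73, 81, 72, 74, 73, 77, 76, 67, 76, 72, 71, 74, 74, 72, 74, 74, 81, 113, 148, 152, 146, 99, 81]
[163, 146, 82, 37, 57, 53, 50, 54, 66, 77, 82, 68, 76, 91, 125, 157, 190, 186, 187, 187, 146, 93, 66, 73, 70, 80, 76, 78, 77, 78, 76, 78, 78, 71, 72, 80, 75, 74, 77, 73, 73, 77, 83, 109, 144, 157, 160, 148, 111, 93]
[157, 138, 78, 42, 49, 51, 48, 53, 68, 82, 80, 81, 75, 95, 138, 181, 188, 186, 187, 180, 148, 100, 77, 73, 75, 78, 76, 77, 77, 75, 77, 75, 72, 76, 70, 73, 73, 76, 76, 75, 77, 73, 80, 89, 125, 152, 153, 157, 156, 128]
```

```bash
python3 -m jog '[[-0.66,0.1,0,0,0,0],[-0.66,0.1,2,0,0,0],[-0.66,0.1,5,0,0,0],[-0.66,0.1,8,0,0,0],[-0.66,0.1,10,0,0,0],[-0.66,0.1,11.2,0,0,0],[-0.66,0.1,11.5,0,0,0],[-0.66,0.1,11.5,0,0,0]]';python3 -m jog '[[0,0,0.1,0,0,0],[0,0,0.2,0,0,0],[0,0,0.3,0,0,0],[0,0,0.35,0,0,0],[0,0,0.35,0,0,0]]'; python3 -c "
from h import *
cad(-3,19.8,.136)"
```

```text
time_s: 36.8
ee_pos: [0.473, -0.1405, 0.3216]
eef_rot: [3.141, 0.0, 1.378]
force: [-0.6, -0.6, -0.2]
grip_width: 0.0114
grip_force: 30.0
time_s: 37.3
ee_pos: [0.4728, -0.1405, 0.3177]
eef_rot: [3.141, 0.0, 1.378]
force: [0.3, 0.0, -1.0]
grip_width: 0.0115
grip_force: 30.0
d [0.06 0.   0.13] r [0. 0. 0.] t 37.3
```

```bash
python3 -m jog '[[0,0,0.05,0,0,0],[0,0,0.08,0,0,0],[0,0,0.08,0,0,0]]';python3 -m jog '[[0,0,0,0,0,0],[0,0,0,0,0,0],[0,0,0,0,0,0],[0,0,0,0,0,0],[0,0,0,0,0,0],[0,0,0,0,0,0]]' 50; python3 -m jog '[[0,0,-1,0,0,0],[0,0,-4,0,0,0],[0,0,-8,0,0,0],[0,0,-8,0,0,0],[0,0,-8,0,0,0]]';python3 -c "
from h import *
blk(105,.220)"
```

```text
time_s: 37.6
ee_pos: [0.4729, -0.1405, 0.3173]
eef_rot: [3.141, 0.0, 1.378]
force: [-0.6, 0.1, 4.8]
grip_width: 0.0114
grip_force: 30.0
time_s: 38.2
ee_pos: [0.4728, -0.1404, 0.3168]
eef_rot: [-3.142, -0.0, 1.378]
force: [0.1, -0.4, -0.2]
grip_width: 0.0468
grip_force: 0.0
time_s: 38.7
ee_pos: [0.4727, -0.1404, 0.3977]
eef_rot: [3.14, 0.0, 1.378]
force: [-0.5, -1.0, -1.0]
grip_width: 0.047
grip_force: 0.0
d [43.67 -9.57 -0.3 ] r [ 0.002  0.001 -0.358] t 38.7
```

```bash
python3 -m jog '[[43.7,-9.6,-0.3,0,0,-0.358],[43.7,-9.6,-0.3,0,0,-0.358],[43.7,-9.6,-0.3,0,0,-0.358],[43.7,-9.6,-0.3,0,0,-0.358],[43.7,-9.6,-0.3,0,0,-0.358],[43.7,-9.6,-0.3,0,0,-0.358],[43.7,-9.6,-0.3,0,0,-0.358],[43.7,-9.6,-0.3,0,0,-0.358]]';python3 -m jog '[[0,0,0,0,0,0],[0,0,0,0,0,0],[0,0,0,0,0,0],[0,0,0,0,0,0]]';python3 -c "
from h import *
blk(105,.138)"
```

```text
time_s: 39.5
ee_pos: [0.4629, 0.2615, 0.3985]
eef_rot: [-3.14, 0.001, 1.736]
force: [1.0, -1.2, -0.8]
grip_width: 0.0473
grip_force: 0.0
time_s: 39.9
ee_pos: [0.4638, 0.2583, 0.3994]
eef_rot: [-3.141, 0.0, 1.734]
force: [0.7, 0.3, 0.1]
grip_width: 0.0471
grip_force: 0.0
d [4.79 0.66 8.1 ] r [-0.     0.    -0.002] t 39.9
```

```bash
python3 -m jog '[[4.8,0.7,0,0,0,0],[4.8,0.7,1,0,0,0],[4.8,0.7,3,0,0,0],[4.8,0.7,6,0,0,0],[4.8,0.7,8.1,0,0,0],[4.8,0.7,8.1,0,0,0],[4.8,0.7,8.1,0,0,0]]'; python3 -m jog '[[0,0,0,0,0,0],[0,0,0,0,0,0],[0,0,0,0,0,0],[0,0,0,0,0,0],[0,0,0,0,0,0],[0,0,0,0,0,0],[0,0,0,0,0,0],[0,0,0,0,0,0]]' 0 30;python3 -m jog '[[0,0,-1,0,0,0],[0,0,-3,0,0,0],[0,0,-5,0,0,0],[0,0,-8,0,0,0],[0,0,-11,0,0,0],[0,0,-11.7,0,0,0],[0,0,-11.7,0,0,0],[0,0,-11.7,0,0,0]]'; python3 - <<'E'
from h import *
cad(-3,57.8,.255)
E
```

```text
time_s: 40.6
ee_pos: [0.4629, 0.3073, 0.3192]
eef_rot: [3.141, -0.0, 1.735]
force: [0.7, 0.3, 0.0]
grip_width: 0.0473
grip_force: 0.0
time_s: 41.4
ee_pos: [0.4625, 0.308, 0.3187]
eef_rot: [3.141, -0.0, 1.736]
force: [-0.8, 0.4, 3.0]
grip_width: 0.0112
grip_force: 30.0
time_s: 42.2
ee_pos: [0.4625, 0.3079, 0.4341]
eef_rot: [-3.14, 0.001, 1.736]
force: [0.3, -0.4, -1.7]
grip_width: 0.0115
grip_force: 30.0
d [-40.78  -4.99  -0.09] r [-0.002  0.001  0.358] t 42.2
```

```bash
python3 -m jog '[[-40.8,-5,0,0,0,0.358],[-40.8,-5,0,0,0,0.358],[-40.8,-5,0,0,0,0.358],[-40.8,-5,0,0,0,0.358],[-40.8,-5,0,0,0,0.358],[-40.8,-5,0,0,0,0.358],[-40.8,-5,0,0,0,0.358],[-40.8,-5,0,0,0,0.358]]';python3 -m jog '[[0,0,0,0,0,0],[0,0,0,0,0,0],[0,0,0,0,0,0],[0,0,0,0,0,0],[0,0,0,0,0,0]]'; python3 - <<'E'
from h import *
cad(-3,57.8,.136);foot()
E
```

```text
time_s: 43.0
ee_pos: [0.4793, -0.0937, 0.4342]
eef_rot: [-3.139, -0.0, 1.378]
force: [1.4, 0.9, -0.8]
grip_width: 0.0115
grip_force: 30.0
time_s: 43.5
ee_pos: [0.4798, -0.0907, 0.4355]
eef_rot: [-3.141, -0.0, 1.38]
force: [0.8, -0.4, -0.6]
grip_width: 0.0119
grip_force: 30.0
d [-1.16  0.27 11.91] r [-0.    -0.     0.002] t 43.5
[163, 163, 164, 165, 148, 88, 51, 51, 54, 53, 54, 57, 67, 74, 79, 76, 81, 133, 186, 190, 175, 117, 70, 65, 70, 70, 75, 72, 72, 65, 72, 69, 70, 74, 71, 68, 75, 72, 69, 67, 76, 75, 73, 74, 89, 122, 145, 150, 154, 150]
[153, 158, 161, 157, 139, 81, 50, 56, 55, 50, 52, 51, 65, 80, 78, 77, 75, 90, 140, 183, 170, 120, 81, 74, 67, 71, 72, 72, 73, 73, 69, 70, 67, 70, 70, 64, 75, 71, 66, 73, 68, 71, 73, 79, 93, 125, 149, 150, 152, 139]
[154, 149, 157, 153, 134, 80, 47, 49, 49, 51, 51, 51, 61, 76, 78, 80, 77, 114, 163, 179, 171, 126, 84, 72, 80, 75, 77, 77, 77, 77, 75, 74, 76, 74, 75, 72, 73, 68, 74, 74, 78, 76, 75, 72, 98, 141, 157, 153, 154, 143]
```

```bash
python3 -m jog '[[-1.1,0.25,0,0,0,0],[-1.1,0.25,1,0,0,0],[-1.1,0.25,4,0,0,0],[-1.1,0.25,7,0,0,0],[-1.1,0.25,10,0,0,0],[-1.1,0.25,11.2,0,0,0],[-1.1,0.25,11.5,0,0,0],[-1.1,0.25,11.5,0,0,0]]';python3 -m jog '[[0,0,0.1,0,0,0],[0,0,0.2,0,0,0],[0,0,0.3,0,0,0],[0,0,0.4,0,0,0],[0,0,0.4,0,0,0]]'; python3 -c "
from h import *
cad(-3,57.8,.136)"
```

```text
time_s: 44.35
ee_pos: [0.4803, -0.1031, 0.321]
eef_rot: [3.141, 0.0, 1.378]
force: [0.4, -0.5, -0.6]
grip_width: 0.0112
grip_force: 30.0
time_s: 44.85
ee_pos: [0.4801, -0.103, 0.3167]
eef_rot: [3.141, 0.0, 1.378]
force: [0.2, -0.8, -0.8]
grip_width: 0.0118
grip_force: 30.0
d [0.04 0.   0.03] r [0. 0. 0.] t 44.85
```

Release, rise, and check with a look before handing in.

```bash
python3 -m jog '[[0,0,0.05,0,0,0],[0,0,0.05,0,0,0],[0,0,0.05,0,0,0]]';python3 -m jog '[[0,0,0,0,0,0],[0,0,0,0,0,0],[0,0,0,0,0,0],[0,0,0,0,0,0],[0,0,0,0,0,0],[0,0,0,0,0,0]]' 50; python3 -m jog '[[0,0,-1,0,0,0],[0,0,-4,0,0,0],[0,0,-8,0,0,0],[0,0,-12,0,0,0],[0,0,-16,0,0,0],[8,0,-18,0,0,0],[12,0,-18,0,0,0],[12,0,-18,0,0,0]]'; python3 - <<'E'
from h import *
a=snap('top')['img'][130:270,180:420];b=snap('scene')['img'][120:280,220:440]
a=cv2.resize(a,(480,280));b=cv2.resize(b,(480,310),interpolation=cv2.INTER_CUBIC)
cv2.imwrite('pics/f.png',np.vstack([a,b]))
E
```

```text
time_s: 45.15
ee_pos: [0.4802, -0.103, 0.3166]
eef_rot: [3.141, 0.0, 1.378]
force: [-1.1, 0.4, 5.8]
grip_width: 0.0116
grip_force: 30.0
time_s: 45.75
ee_pos: [0.4801, -0.103, 0.316]
eef_rot: [-3.142, -0.0, 1.378]
force: [0.6, 0.5, -0.5]
grip_width: 0.047
grip_force: 0.0
time_s: 46.55
ee_pos: [0.5029, 0.0176, 0.4977]
eef_rot: [3.14, -0.001, 1.379]
force: [-1.1, 0.7, -0.2]
grip_width: 0.0468
grip_force: 0.0
```

View pics/f.png

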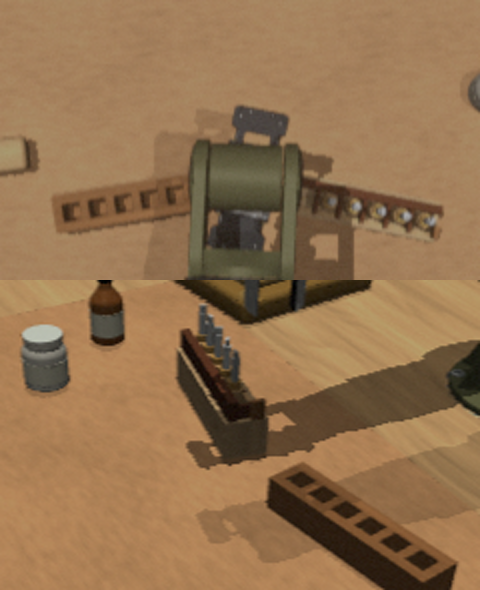

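The block is empty and the comb is fully down. Five tools stand upright in their compartments, at x≈330 to 425 in the upper panel.

```bash
python3 -c "
from station import ctrl
print(ctrl.hand_in())"
```

```text
the job is handed in; nothing more can be done
None
```

I handed the job in at about 47 s: the comb is fully home in the caddy, and all five tools found in the block each stand upright in their own compartment; I touched neither the jar, the brush nor the bottle, and the hand-in gave no verdict.

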